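# Dock the purple filling head

### The job

Three bottle-filling heads stand on the cellar table. Slide the purple one upright into the slotted plate of the metal dock until its neck is at the closed end of the slot, with its foot flange captured under the plate and standing on the dock's base, and let go. Leave the white and the yellow heads where they stand.

Things in the scene. Friction and masses are not known exactly. Their poses are not given: they have to be found in the camera images.
- purple_head_center (a point): Filling head with purple grip, upright and loose on the table, round, 110 mm tall, 0.2 to 0.45 kg. From below: steel foot flange 66 mm across, 8 mm thick; steel neck 22 mm across with a thin spring; from 50 mm up the purple grip, 36 mm across between 58 and 98 mm, tapering to a 28 mm top. Grip it there from above, 80 mm up. The point is on its axis, 55 mm above the underside; z is the axis, up.
- white_head_center (a point): filling head of the same shape and size as the purple one but with a white grip; a bystander. The point is half-way up, 55 mm above its underside.
- yellow_head_center (a point): filling head of the same shape and size as the purple one but with a yellow grip; a bystander. The point is half-way up, 55 mm above its underside.
- dock: Fixed low metal stand, 160 mm (x) by 146 mm (y), 36 mm high with 3 mm screw heads on top; origin at its underside's centre. Dark base sheet 6 mm thick (a step up from the table). Over it a light plate 6 mm thick, its underside 24 mm above the base; free width below it 134 mm. A 42 mm wide slot runs in from the -x edge of the plate, the mouth. +x points into the slot, z up.
- dock_seat (a point): Where the docked head's foot belongs: centre of the flange's underside, on the base's upper face, 6 mm above the table. Axes as the dock's: +x is the sliding direction. Along x from here: closed end of the slot +16 mm (a neck touches it with its axis 5 mm beyond this point), plate's mouth edge -64 mm, base's front edge -94 mm.
- dock_mouth (a point): Middle of the dock's mouth, on the base's upper face, below the plate's front edge, 64 mm before dock_seat. Axes as the dock's. Here the slot is flared to about 66 mm, narrowing to 42 mm within 30 mm.
Mind the look-alikes: they are no part of the job. Leave any green look-alike of the part that bears purple_head_center alone.

How it is judged:
At the end, for the whole second after the job is handed in: The purple head stands upright (within 10 degrees) and still on the dock's base with its flange under the slotted plate (height within 8 mm), its axis within 18 mm of the seat at the closed end of the slot, released (horizontal distance between purple_head_center and dock_seat below 0.018 m and z of purple_head_center in the frame of dock_seat between 0.047 and 0.063 m and angle between purple_head_center's own z axis and vertical below 0.17 rad and linear speed of purple_head below 0.02 m/s); the robot touches nothing.
It fails at once if the white head is shifted by more than 30 mm or knocked over (distance of white_head_center from where it was at the start of the episode above 0.03 m).
It fails at once if the yellow head is shifted by more than 30 mm or knocked over (distance of yellow_head_center from where it was at the start of the episode above 0.03 m).
It also fails if it takes over 40 s, if anything falls off the work surface, if the arm or the gripper's body presses on something with over 40 N, if the wrist force passes 120 N, or if a joint passes its speed limit or range.

### The arm

A 6-joint arm with a two-finger parallel gripper is mounted at the origin on the work surface. World frame = base frame: x ahead of the robot, y to its left, z up, the work surface at z = 0. Lengths are in m, angles in rad, forces in N, time in s.
With the tool pointing down it reaches from about 0.425 to 0.95 m from the base axis. Payload 3.5 kg.
Tool frame: the origin (TCP) lies midway between the tips of the shut fingers; the grasp point (between the pads) lies 19 mm behind it; z points along the fingers, y is the line along which they close (so a half turn about z gives the same grasp; the last joint's range is limited). The gripper opens to 85 mm and grips with 20 to 120 N. Pads are 22 mm wide; open, the fingers measure 114 mm over their backs; the gripper's body (76 mm by 85 mm) begins 54 mm behind the grasp point. The pads swing forward as they close: fully open they stand 13 mm farther back than shut.
Start: joints at [0.988, 0.286, 1.577, -0, 1.279, -0.15], TCP at [0.283, 0.613, 0.231] pointing down, gripper open.
Joint ranges: [-2.77, 2.77], [-0.9, 2.22], [0.21, 2.48], [-1.53, 4.67], [0.24, 2.81], [-2.84, 2.84]. Speed limits (rad/s): [2.79, 2.79, 3.14, 3.14, 3.14, 3.14].

### API

Orientations are given as a unit quaternion [x, y, z, w].
In Python, from plant import ctrl, cams, order gives the robot as it stands.
- The arm moves only by the tool move_arm, never from a script. Its argument "plan" is one flat list of numbers, 7 for each row, row after row: the shift along the world's x, y, z in mm, then the turn, a rotation vector about the world's x, y, z in degrees, then the finger opening in mm, from 0 to 85.4. A call has 1 to 12 rows; each row shifts and turns the commanded pose from where the row before left it; what a row does not reach is not made up. A row lasts 1/10 s, in which the tool goes at most 50 mm and 8.59 degrees, less where a joint would pass 70% of its speed; a pose out of reach is approached as far as the arm can. A call is refused whole if a number of a shift passes 50 or a number of a turn 8.59, either way. A call with a gripper value outside its range is refused whole. The fingers move at their own pace and stop on an object; "newtons" is the grip in N (left out, the last holds). Time passes only in rows, so rows that do not move let the fingers close. It gives the time, the measured TCP pose, the force, the opening and the grip force at its end, in the units of the state.
- ctrl.get_state(): the state, without advancing time (a new reading comes with each control period).
- cams.read_camera(name): name is "side" or "top"; returns a dict with "color" (384x512x3 uint8, red, green, blue), "fov_y" (degrees; the focal length in pixels is half the picture's height over the tangent of half this angle, whatever the lens; pixels are square), "cx", "cy" (the principal point, pixels), "origin" and "orientation" of the camera in the world. Camera axes: x right, y up, looking along -z (the intrinsics and any distortion apply to the point x, -y, -z); pixel columns grow to the right and rows downward; lengths in m; the calibration is good to about 2 mm. A picture is of the moment at which its call begins. There is no depth.
- order.sign_off(): hands the job in; it is judged then, once.
The state is a dict: "time": time; "qpos": joint angles; "dq": joint speeds; "joint_efforts": joint torques, N m; "eef_pos": TCP position; "tcp_rot": TCP orientation; "contact_force": force on the tool from outside, world axes, zero at the start; "wrist_torque": the same for the moment, N m; "opening": opening from 0.0 (shut) to 1.0 (fully open); "finger_force": force on a finger pad.
Only numpy, scipy, OpenCV 4.12 (cv2) and the standard library are available. Lean on these libraries where they do the work, as an engineer would, in place of code of your own. Each camera call takes 0.05 s, during which the arm holds its last target. There are 200 camera calls.

## Working session

There is one attempt and no reset: what is moved stays moved. The work goes in short steps, Python scripts to look and compute and a tool call to move; the robot and the scene stay as the last step left them, time stands still between calls to the robot, and variables do not carry over. Pictures are saved under pics/ and viewed, at most 10 in all, crops included, and the job is handed in when it is done.

Besides the shell and the picture viewer there is one more tool, called after "Call:" as name(argument=value, ...) on one line, values as JSON. move_arm: Moves the arm, as the interface text tells. Its arguments: {"type":"object","properties":{"plan":{"type":"array","items":{"type":"number"}},"newtons":{"type":"number"}},"required":["plan"]}

```bash
mkdir -p pics; ls; python3 - <<'E'
from plant import ctrl,cams,order
import cv2,numpy as np
s=ctrl.get_state();print(s)
for n in("side","top"):
    r=cams.read_camera(n);print({k:v for k,v in r.items() if k!="color"})
    cv2.imwrite(f"pics/{n}0.png",r["color"][:,:,::-1])
E
```

```text
pics
{'time': 0.0, 'qpos': array([ 9.88006826e-01,  2.87196600e-01,  1.57815935e+00, -1.91167245e-06,
        1.27854228e+00, -1.49965430e-01]), 'dq': array([ 7.85855891e-04, -5.16905796e-04, -9.14876114e-05, -4.16853010e-04,
       -1.16231707e-03, -1.05102246e-04]), 'joint_efforts': array([-1.68578626e-03, -4.05969822e+01, -2.92630291e+01, -2.60196894e-04,
        5.66818519e-03,  1.45449502e-05]), 'eef_pos': array([0.28271804, 0.61224017, 0.22993607]), 'tcp_rot': array([ 2.14726328e-01,  9.76673577e-01, -1.07660401e-03, -4.12114530e-04]), 'contact_force': array([ 0.6569273 , -0.2419625 ,  0.22385361]), 'wrist_torque': array([ 0.00067591,  0.00429271, -0.01806421]), 'finger_force': 0.0, 'opening': 0.9985557165376158}
{'fov_y': 56.44015541602796, 'cx': 248.98859424651044, 'cy': 193.17600340022145, 'origin': array([0.24065745, 0.53244984, 0.43709291]), 'orientation': array([-0.13109794,  0.49294386,  0.83263355, -0.21573377])}
{'fov_y': 48.495010148235586, 'cx': 256.2863572620206, 'cy': 182.30662227080305, 'origin': array([ 0.36345209, -0.03907455,  1.08944856]), 'orientation': array([ 0.06070356, -0.06249066, -0.70295251,  0.70588084])}
```

View pics/side0.png

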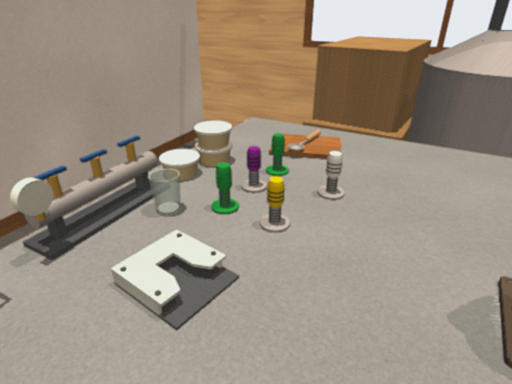

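View pics/top0.png

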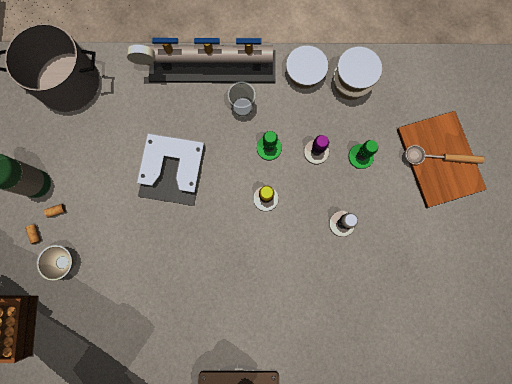

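Side view: the purple head is at (254,168), green heads at (224,187) and (278,153), yellow at (276,203), white at (334,173), and the dock at (175,272). Top view: purple (320,146), greens (269,143) and (366,152), yellow (266,195), white (346,221), and the dock at (170,168) with its mouth towards the bottom of the image. The head meant is the one at top (320,146) / side (254,168), the only one with a purple grip. I'll measure it now and confirm with a crop.

```bash
cat > h.py <<'E'
import cv2,numpy as np
from plant import ctrl,cams,order
from scipy.spatial.transform import Rotation as R
def shot(n): return cams.read_camera(n)
def ray(r,p):
    f=192/np.tan(np.radians(r["fov_y"]/2))
    d=np.array([(p[0]-r["cx"])/f,-(p[1]-r["cy"])/f,-1.])
    return r["origin"],R.from_quat(r["orientation"]).apply(d)
def plane(r,p,z):
    o,d=ray(r,p);return o+d*(z-o[2])/d[2]
def tri(a,p,b,q):
    (o,d),(u,e)=ray(a,p),ray(b,q)
    s,t=np.linalg.lstsq(np.c_[d,-e],u-o,rcond=None)[0]
    x,y=o+s*d,u+t*e
    return (x+y)/2,np.linalg.norm(x-y)
def blobs(m,amin=25):
    n,l,st,c=cv2.connectedComponentsWithStats(m.astype(np.uint8))
    return [(c[i],st[i],l==i) for i in range(1,n) if st[i][4]>=amin]
def hsv(r): return cv2.cvtColor(r["color"],cv2.COLOR_RGB2HSV)
RNG={"purple":((135,80,40),(165,255,255)),"yellow":((22,150,80),(35,255,255)),"green":((50,120,30),(80,255,255))}
def mask(r,k): return cv2.inRange(hsv(r),*map(np.array,RNG[k]))>0
E
python3 - <<'E'
from h import *
np.set_printoptions(precision=4,suppress=True)
s,t=shot("side"),shot("top")
print("cam side",s["origin"])
C={}
for k in RNG:
    for n,r in(("s",s),("t",t)):
        b=[x for x in blobs(mask(r,k))]
        print(k,n,[(x[0].round(1),x[1]) for x in b]); C[k,n]=b
for k in("purple","yellow"):
    big=[max(C[k,n],key=lambda x:x[1][4])[0] for n in "st"]
    print(k,tri(s,big[0],t,big[1]))
# dock plate
for n,r,(x0,y0,x1,y1) in(("s",s,(105,225,245,325)),("t",t,(130,125,215,210))):
    g=cv2.cvtColor(r["color"],cv2.COLOR_RGB2GRAY);h=hsv(r)
    m=np.zeros_like(g);m[y0:y1,x0:x1]=(g[y0:y1,x0:x1]>165)
    c=max(cv2.findContours(m,cv2.RETR_EXTERNAL,cv2.CHAIN_APPROX_NONE)[0],key=cv2.contourArea)
    a=cv2.approxPolyDP(c,2.5,True)[:,0]
    print(n,a.tolist())
a=cv2.resize(s["color"][130:325,100:360],None,fx=3,fy=3,interpolation=cv2.INTER_CUBIC)
b=cv2.resize(t["color"][115:245,125:385],None,fx=3,fy=3,interpolation=cv2.INTER_CUBIC)
cv2.imwrite("pics/cs.png",a[:,:,::-1]);cv2.imwrite("pics/ct.png",b[:,:,::-1])
E
```

```text
cam side [0.2407 0.5324 0.4371]
purple s [(array([253.5, 158. ]), array([247, 146,  13,  26, 288], dtype=int32))]
purple t [(array([321.5, 141.3]), array([315, 135,  14,  14, 141], dtype=int32))]
yellow s [(array([275.4, 190.8]), array([268, 176,  16,  31, 404], dtype=int32))]
yellow t [(array([266.1, 191.7]), array([260, 186,  13,  13, 136], dtype=int32))]
green s [(array([277.8, 145.3]), array([272, 134,  12,  25, 235], dtype=int32)), (array([223.4, 176.8]), array([217, 163,  14,  30, 365], dtype=int32)), (array([276.8, 170.2]), array([266, 166,  22,   9, 149], dtype=int32)), (array([224.6, 206.7]), array([212, 200,  26,  13, 243], dtype=int32))]
green t [(array([268.8, 145.9]), array([257, 131,  24,  29, 487], dtype=int32)), (array([362.8, 153.9]), array([349, 140,  29,  28, 523], dtype=int32)), (array([  4.1, 169.4]), array([  0, 162,  12,  14,  56], dtype=int32))]
purple (array([ 0.6422, -0.2008,  0.0816]), np.float64(0.0030436913281817867))
yellow (array([ 0.5164, -0.0653,  0.0841]), np.float64(0.003467388253465439))
s [[244, 230], [238, 230], [238, 225], [228, 231], [224, 230], [219, 237], [218, 231], [222, 232], [222, 229], [218, 229], [206, 238], [209, 241], [215, 237], [215, 245], [224, 237], [228, 239], [228, 235], [235, 237], [233, 243], [223, 241], [221, 249], [225, 251], [221, 252], [199, 238], [175, 229], [110, 268], [161, 303], [179, 287], [172, 275], [155, 264], [173, 252], [192, 263], [210, 266], [227, 251], [236, 255], [238, 260], [241, 257], [238, 253], [242, 252], [231, 253], [239, 249], [237, 245], [231, 250], [223, 246], [234, 242], [243, 246]]
t [[148, 134], [137, 182], [151, 184], [164, 154], [180, 158], [176, 177], [179, 188], [193, 191], [202, 143]]
```

View pics/ct.png

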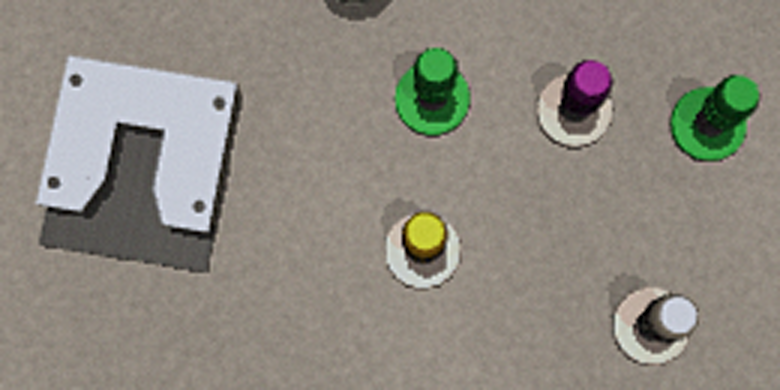

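View pics/cs.png

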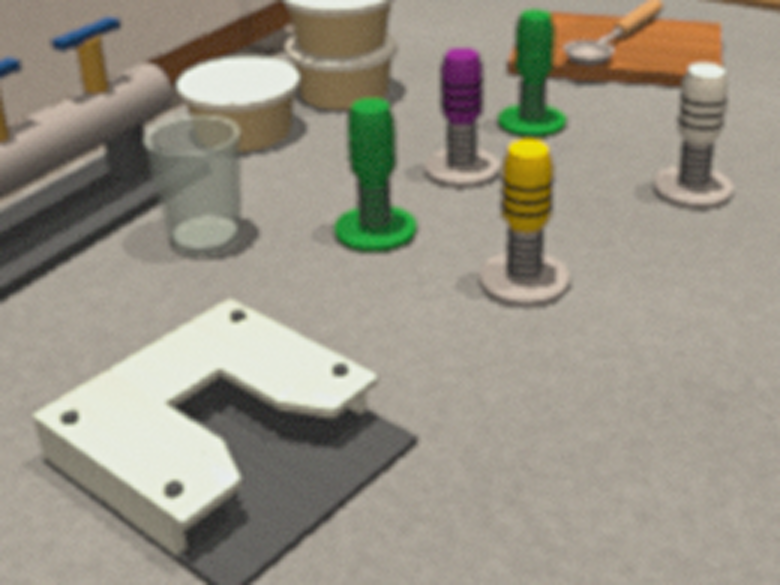

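The crops confirm it: the purple grip is at top (320,142) on its light flange at about (316,151), and both neighbours are green decoys. The dock's four screws and slot show clearly in both views, with the mouth towards the robot.

```bash
python3 - <<'E'
from h import *
np.set_printoptions(precision=4,suppress=True)
s,t=shot("side"),shot("top")
T=lambda x,y:((x+.5)/3-.5+125,(y+.5)/3-.5+115)
S=lambda x,y:((x+.5)/3-.5+100,(y+.5)/3-.5+130)
P=[("rl",(75,80),(69,417)),("rr",(219,103),(238,316)),("fr",(198,206),(340,370)),("fl",(53,182),(174,489))]
Q={}
for n,a,b in P:
    Q[n],e=tri(t,T(*a),s,S(*b));print(n,Q[n],e)
fw=(Q["rl"]+Q["rr"]-Q["fl"]-Q["fr"])[:2];print("yaw screws",np.degrees(np.arctan2(fw[1],fw[0])))
lat=(Q["rl"]+Q["fl"]-Q["rr"]-Q["fr"])[:2];print("yaw lat",np.degrees(np.arctan2(-lat[0],lat[1])))
c={n:plane(t,T(*p),.036) for n,p in dict(RL=(70,57),RR=(238,82),FR=(211,232),FL=(38,204),cl=(118,125),cr=(165,131)).items()}
cs={n:plane(s,S(*p),.036) for n,p in dict(RL=(36,414),RR=(231,299),FR=(377,377),FL=(183,527),cl=(169,404),cr=(221,371)).items()}
for c,z in((c,"top"),(cs,"side")):
    m=(c["cl"]+c["cr"])/2; u=(c["RL"]+c["RR"]-c["FL"]-c["FR"])[:2];u/=np.linalg.norm(u)
    l=(c["RL"]+c["FL"]-c["RR"]-c["FR"])[:2]
    print(z,"closed mid",m,"yaw",np.degrees(np.arctan2(u[1],u[0])),np.degrees(np.arctan2(-l[0],l[1])),"seat",m[:2]-.016*u, "seat from box", sum(c[k] for k in("RL","RR","FL","FR"))[:2]/4-.001*u,{k:v[:2] for k,v in c.items()})
print("purple flange",plane(t,T(574,107),.008),plane(s,S(463,163),.008))
for n,a,b in(("purple top",(595,76),(462,54)),):
    print(n,tri(t,T(*a),s,S(*b)))
for n,a,b in(("greenL",(436,62),(374,104)),("greenR",(740,92),(535,15)),("white",(678,316),(704,70))):
    print(n,tri(t,T(*a),s,S(*b)))
E
```

```text
rl [0.6537 0.2306 0.0397] 0.0017084763346295385
rr [0.6341 0.1079 0.0389] 0.0007955479159605066
fr [0.5455 0.1227 0.0395] 0.0006542044174050458
fl [0.5653 0.2445 0.0393] 0.0005201363467858106
yaw screws -9.236759121534435
yaw lat -9.164660642673075
top closed mid [0.6124 0.1729 0.036 ] yaw -8.830285018939437 -8.73023773363029 seat [0.5966 0.1753] seat from box [0.5985 0.1744] {'RL': array([0.6743, 0.2362]), 'RR': array([0.6529, 0.0924]), 'FR': array([0.5238, 0.1116]), 'FL': array([0.5469, 0.2568]), 'cl': array([0.6149, 0.1928]), 'cr': array([0.6099, 0.1529])}
side closed mid [0.6135 0.1732 0.036 ] yaw -10.291634950441592 -8.651978903566414 seat [0.5978 0.1761] seat from box [0.5997 0.1755] {'RL': array([0.6769, 0.2352]), 'RR': array([0.6537, 0.0919]), 'FR': array([0.5256, 0.1141]), 'FL': array([0.5464, 0.26  ]), 'cl': array([0.6168, 0.1922]), 'cr': array([0.6103, 0.1543])}
purple flange [ 0.6395 -0.1971  0.008 ] [ 0.6392 -0.2014  0.008 ]
purple top (array([ 0.6389, -0.1992,  0.1103]), np.float64(0.00033839545759013415))
greenL (array([ 0.6471, -0.0741,  0.113 ]), np.float64(0.0036739333949795477))
greenR (array([ 0.6262, -0.3134,  0.1109]), np.float64(0.00018311851493433727))
white (array([ 0.4506, -0.2577,  0.1116]), np.float64(0.0034786408143918897))
```

Call:
move_arm(plan=[10, -22, 0, 0, 0, 0, 85, 20, -45, 0, 0, 0, 0, 85, 20, -45, 0, 0, 0, 0, 85, 20, -45, 0, 0, 0, 0, 85, 20, -45, 0, 0, 0, 0, 85, 20, -45, 0, 0, 0, 0, 85, 20, -45, 0, 0, 0, 0, 85, 20, -45, 0, 0, 0, 0, 85, 20, -45, 0, 0, 0, 0, 85, 20, -45, 0, 0, 0, 0, 85, 20, -45, 0, 0, 0, 0, 85, 20, -45, 0, 0, 0, 0, 85])

```text
time: 1.5
eef_pos: [0.5135, 0.0938, 0.2317]
tcp_rot: [0.215, 0.977, 0.0, 0.0]
contact_force: [1.1, 0.1, -0.1]
opening: 0.997
finger_force: 0.0
```

Call:
move_arm(plan=[20, -45, 0, 0, 0, 0, 85, 20, -45, 0, 0, 0, 0, 85, 20, -45, 0, 0, 0, 0, 85, 20, -45, 0, 0, 0, 0, 85, 20, -45, 0, 0, 0, 0, 85, 20, -45, 0, 0, 0, 0, 85, 7, -22, 0, 0, 0, 0, 85, 0, 0, 0, 0, 0, 0, 85])

```text
time: 2.3
eef_pos: [0.6404, -0.1997, 0.2307]
tcp_rot: [0.217, 0.976, -0.0, -0.0]
contact_force: [-1.1, 0.9, -0.6]
opening: 0.995
finger_force: 0.0
```

Call:
move_arm(plan=[-1, 0, -40, 0, 0, 0, 85, 0, 0, -40, 0, 0, 0, 85, 0, 0, -35, 0, 0, 0, 85, 0, 0, -25, 0, 0, 0, 85, 0, 0, -20, 0, 0, 0, 85, 0, 0, -12, 0, 0, 0, 85, 0, 0, 0, 0, 0, 0, 85])

```text
time: 3.0
eef_pos: [0.6376, -0.1947, 0.0572]
tcp_rot: [0.214, 0.977, 0.001, -0.002]
contact_force: [-0.4, 0.3, 0.1]
opening: 0.993
finger_force: 0.0
```

Call:
move_arm(plan=[0, 0, 0, 0, 0, 0, 60, 0, 0, 0, 0, 0, 0, 45, 0, 0, 0, 0, 0, 0, 30, 0, 0, 0, 0, 0, 0, 20, 0, 0, 0, 0, 0, 0, 20, 0, 0, 0, 0, 0, 0, 20, 0, 0, 0, 0, 0, 0, 20], newtons=50)

```text
time: 3.7
eef_pos: [0.6399, -0.1968, 0.0609]
tcp_rot: [0.215, 0.977, -0.0, 0.001]
contact_force: [-1.8, -0.5, 6.5]
opening: 0.407
finger_force: 50.2
```

Call:
move_arm(plan=[0, 0, 10, 0, 0, 0, 20, 0, 0, 20, 0, 0, 0, 20, 0, 0, 30, 0, 0, 0, 20, 0, 0, 35, 0, 0, 0, 20, 0, 0, 35, 0, 0, 0, 20, 0, 0, 20, 0, 0, 0, 20, 0, 0, 0, 0, 0, 0, 20])

```text
time: 4.4
eef_pos: [0.6405, -0.1968, 0.2132]
tcp_rot: [0.215, 0.977, -0.001, 0.003]
contact_force: [0.1, -1.1, -2.9]
opening: 0.409
finger_force: 50.4
```

Call:
move_arm(plan=[-8, 20, 0, 0, 0, 0, 20, -16, 40, 0, 0, 0, 0, 20, -16, 40, 0, 0, 0, 0, 20, -16, 40, 0, 0, 0, 0, 20, -16, 40, 0, 0, 0, 0, 20, -16, 40, 0, 0, 0, 0, 20, -16, 40, 0, 0, 0, 0, 20, -16, 40, 0, 0, 0, 0, 20, -16, 40, 0, 0, 0, 0, 20, -14, 35, 0, 0, 0, 0, 20, -6, 15, 0, 0, 0, 0, 20, 0, 0, 0, 0, 0, 0, 20])

```text
time: 5.6
eef_pos: [0.4804, 0.1955, 0.2064]
tcp_rot: [0.213, 0.977, -0.001, -0.002]
contact_force: [-0.6, -0.7, -3.7]
opening: 0.406
finger_force: 50.6
```

```bash
python3 - <<'E'
from h import *
s,t=shot("side"),shot("top")
st=ctrl.get_state();print(st["eef_pos"],st["opening"],st["contact_force"])
a=cv2.resize(s["color"][60:340,60:400],None,fx=1.5,fy=1.5);b=cv2.resize(t["color"][60:340,60:250],None,fx=1.5,fy=1.5)
cv2.imwrite("pics/lift.png",np.hstack([a,b])[:,:,::-1])
E
```

```text
[0.48194467 0.19350359 0.20723843] 0.407009409665747 [-0.39866067  0.11970999 -2.51920644]
```

View pics/lift.png

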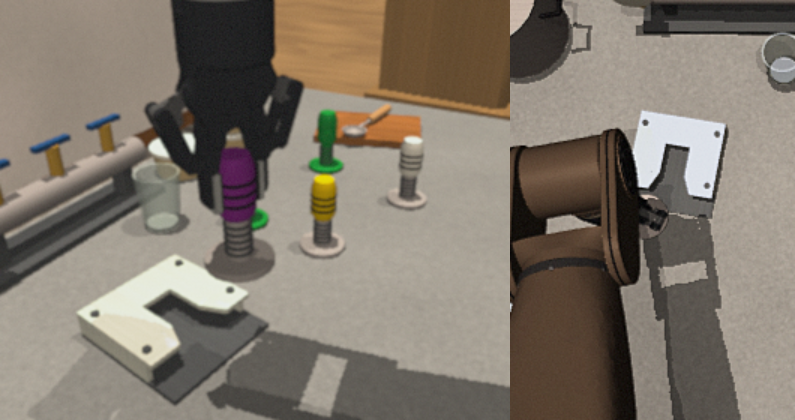

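The purple head hangs upright in the gripper; in the side crop its grip is at (238,185) and its flange at about (240,258). Next I'll measure the flange height from the side view before lowering.

```bash
python3 - <<'E'
from h import *
np.set_printoptions(precision=4,suppress=True)
s=shot("side");st=ctrl.get_state();e=st["eef_pos"];print(e)
def axz(p):
    o,d=ray(s,p); a=np.c_[d,[0,0,-1]]
    k,h=np.linalg.lstsq(a,np.r_[e[:2],0]-o,rcond=None)[0]
    q=o+k*d;return h,q[:2]-e[:2]
f=lambda x,y:((x+.5)/1.5-.5+60,(y+.5)/1.5-.5+60)
print("flange ctr",axz(f(240,258)))
b=max(blobs(mask(s,"purple")),key=lambda x:x[1][4]);x,y,w,h,_=b[1];print(b[0],b[1])
print("grip bottom",axz((x+w/2-.5,y+h-.5)),"ctr",axz(b[0]))
E
```

```text
[0.4825 0.1931 0.2077]
flange ctr (np.float64(0.1489125963456785), array([-0.0022, -0.0016]))
[217.7741 180.2639] [205 157  26  50 974]
grip bottom (np.float64(0.19035286942730478), array([-0.0012, -0.0008])) ctr (np.float64(0.22974214804663404), array([-0.003 , -0.0021]))
```

Call:
move_arm(plan=[0, 0, -25, 0, 0, 0, 20, 0, 0, -30, 0, 0, 0, 20, 0, 0, -30, 0, 0, 0, 20, 0, 0, -25, 0, 0, 0, 20, 0, 0, -15, 0, 0, 0, 20, 0, 0, -9, 0, 0, 0, 20, 0, 0, 0, 0, 0, 0, 20, 0, 0, 0, 0, 0, 0, 20])

```text
time: 6.55
eef_pos: [0.4839, 0.1934, 0.0759]
tcp_rot: [0.215, 0.977, 0.0, 0.0]
contact_force: [-0.0, 0.3, -2.8]
opening: 0.404
finger_force: 50.6
```

```bash
python3 - <<'E'
from h import *
s=shot("side")
st=ctrl.get_state();print(st["eef_pos"],st["opening"],st["contact_force"])
cv2.imwrite("pics/low.png",cv2.resize(s["color"][130:330,90:290],None,fx=3,fy=3,interpolation=cv2.INTER_CUBIC)[:,:,::-1])
E
```

```text
[0.48420478 0.1935725  0.07645436] 0.40836070030304444 [ 0.51388807  0.72174804 -2.64634093]
```

View pics/low.png

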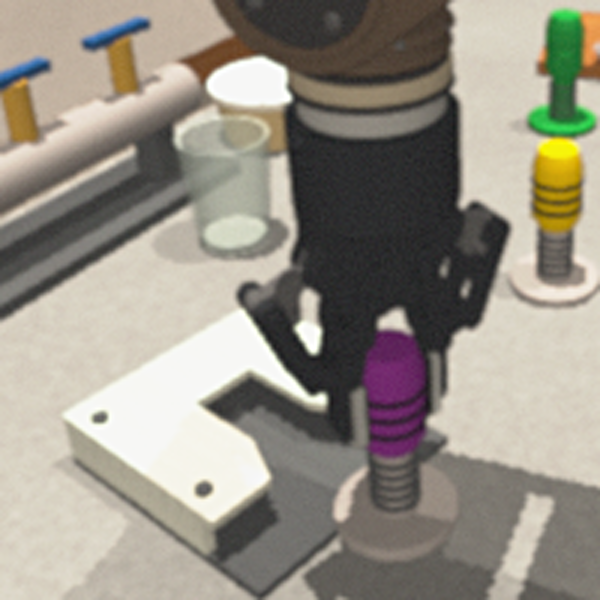

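The head stands upright in front of the mouth, with its flange at crop (397,515), lower than the plate and clear of its edge. I'll slide it in.

Call:
move_arm(plan=[6, -1, 0, 0, 0, 0, 20, 12, -2, 0, 0, 0, 0, 20, 12, -2, 0, 0, 0, 0, 20, 12, -2, 0, 0, 0, 0, 20, 12, -2, 0, 0, 0, 0, 20, 12, -2, 0, 0, 0, 0, 20, 12, -2, 0, 0, 0, 0, 20, 0, 0, 0, 0, 0, 0, 20])

```text
time: 7.4
eef_pos: [0.5631, 0.1803, 0.0756]
tcp_rot: [0.215, 0.977, 0.0, 0.001]
contact_force: [-0.1, 0.0, -2.7]
opening: 0.408
finger_force: 50.7
```

Call:
move_arm(plan=[10, -1, 0, 0, 0, 0, 20, 10, -2, 0, 0, 0, 0, 20, 8, -1, 0, 0, 0, 0, 20, 6, -1, 0, 0, 0, 0, 20, 0, 0, 0, 0, 0, 0, 20, 0, 0, -3, 0, 0, 0, 20, 0, 0, -3, 0, 0, 0, 20, 0, 0, 0, 0, 0, 0, 20])

```text
time: 8.2
eef_pos: [0.5941, 0.1758, 0.0683]
tcp_rot: [0.215, 0.977, -0.0, -0.001]
contact_force: [0.6, -0.2, -3.0]
opening: 0.402
finger_force: 50.6
```

Lower further until the base carries the head.

Call:
move_arm(plan=[2, 0, -1, 0, 0, 0, 20, 1, 0, -1, 0, 0, 0, 20, 0, 0, 0, 0, 0, 0, 20])

```text
time: 8.5
eef_pos: [0.5982, 0.1758, 0.0673]
tcp_rot: [0.215, 0.977, 0.0, 0.0]
contact_force: [-0.2, 0.3, -3.8]
opening: 0.409
finger_force: 50.6
```

Call:
move_arm(plan=[0, 0, -1, 0, 0, 0, 20, 0, 0, -1, 0, 0, 0, 20, 0, 0, 0, 0, 0, 0, 20])

```text
time: 8.8
eef_pos: [0.5985, 0.1757, 0.067]
tcp_rot: [0.215, 0.977, -0.0, 0.0]
contact_force: [-4.1, -1.4, 4.6]
opening: 0.406
finger_force: 51.3
```

The base now carries it. Release and rise.

Call:
move_arm(plan=[0, 0, 0, 0, 0, 0, 40, 0, 0, 0, 0, 0, 0, 50, 0, 0, 0, 0, 0, 0, 65, 0, 0, 0, 0, 0, 0, 80, 0, 0, 0, 0, 0, 0, 85, 0, 0, 0, 0, 0, 0, 85])

```text
time: 9.4
eef_pos: [0.5981, 0.1758, 0.0652]
tcp_rot: [0.215, 0.977, 0.0, 0.0]
contact_force: [-0.6, -0.3, -0.1]
opening: 0.997
finger_force: 0.0
```

Call:
move_arm(plan=[0, 0, 10, 0, 0, 0, 85, 0, 0, 20, 0, 0, 0, 85, 0, 0, 35, 0, 0, 0, 85, 0, 0, 40, 0, 0, 0, 85, 0, 0, 40, 0, 0, 0, 85, -20, -10, 20, 0, 0, 0, 85, -40, -20, 0, 0, 0, 0, 85, -40, -20, 0, 0, 0, 0, 85, -20, -10, 0, 0, 0, 0, 85, 0, 0, 0, 0, 0, 0, 85])

```text
time: 10.4
eef_pos: [0.4762, 0.1151, 0.231]
tcp_rot: [0.215, 0.977, 0.0, 0.0]
contact_force: [1.3, 0.4, 0.8]
opening: 0.993
finger_force: 0.0
```

```bash
python3 - <<'E'
from h import *
np.set_printoptions(precision=4,suppress=True)
s,t=shot("side"),shot("top");st=ctrl.get_state();print(st["time"],st["eef_pos"],st["opening"],st["contact_force"])
for n,r in(("s",s),("t",t)):
    for k in("purple","yellow"): print(n,k,[(x[0],x[1],plane(r,x[0],.086)) for x in blobs(mask(r,k))])
a=cv2.resize(s["color"][130:330,90:370],None,fx=2.5,fy=2.5,interpolation=cv2.INTER_CUBIC)
cv2.imwrite("pics/end.png",a[:,:,::-1])
E
```

```text
10.5 [0.4786 0.1158 0.2314] 1.0001540885255578 [0.0831 0.1489 0.1001]
s purple [(array([167.5716, 236.8869]), array([157, 219,  22,  38, 663], dtype=int32), array([0.6013, 0.1717, 0.086 ]))]
s yellow [(array([275.4741, 190.7975]), array([268, 176,  16,  31, 405], dtype=int32), array([ 0.5131, -0.0623,  0.086 ]))]
t purple []
t yellow [(array([266.1324, 191.7426]), array([260, 186,  13,  14, 136], dtype=int32), array([ 0.5176, -0.0648,  0.086 ]))]
```

View pics/end.png

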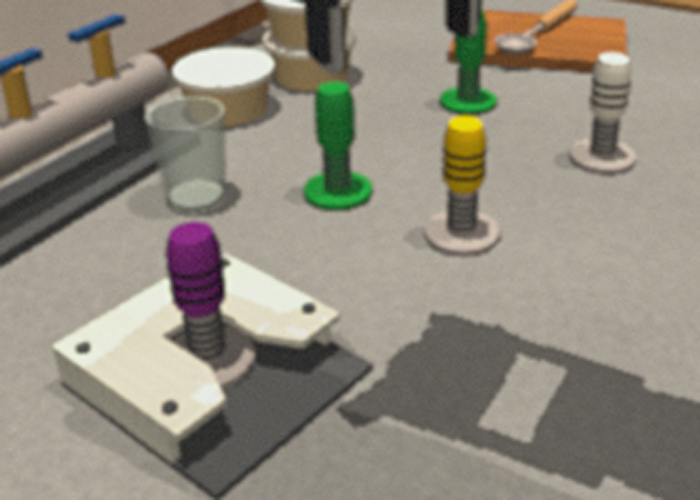

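The purple head stands upright in the slot (grip at crop (195,270), flange under the plate) and its measured axis is about 5 mm from the seat. The gripper is clear, and the yellow and white heads have not moved.

```bash
python3 -c "
from plant import order
print(order.sign_off())"
```

```text
the job is handed in; nothing more can be done
None
```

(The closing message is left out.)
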